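Set up drip coffees on the warming plate

ROBOT

A 6-joint arm with a two-finger parallel gripper is mounted at the origin on a cart in front of the work surface, level with it; the furniture and walls round the work are solid. World frame = base frame: x ahead of the robot, y to its left, z up, the work surface at z = 0. Lengths are in m, angles in rad, forces in N, time in s.
With the tool pointing down it reaches from about 0.35 to 0.975 m from the base axis. Payload 4.9 kg.
Tool frame: the origin (TCP) lies midway between the tips of the shut fingers; the grasp point (between the pads) lies 19 mm behind it; z points along the fingers, y is the line along which they close (so a half turn about z gives the same grasp; the last joint's range is limited). The gripper opens to 85 mm and grips with 20 to 120 N. Pads are 22 mm wide; open, the fingers measure 114 mm over their backs; the gripper's body (76 mm by 85 mm) begins 54 mm behind the grasp point. The pads swing forward as they close: fully open they stand 13 mm farther back than shut.
Start: joints at [-1.404, 0.053, 1.613, -0, 1.476, -0.119], TCP at [0.176, -0.6, 0.231] pointing down, gripper open.
Joint ranges: [-3.01, 3.01], [-1.01, 2.22], [0.06, 2.58], [-1.02, 4.17], [0.09, 2.62], [-3.14, 3.14]. Speed limits (rad/s): [2.57, 2.57, 3.14, 3.14, 3.14, 3.14].

INTERFACE

Orientations are given as a unit quaternion [w, x, y, z].
In Python, from plant import state, grab_frame, camera_info, job_done, spot_in, masks_of, pinpoint gives the robot as it stands.
- The arm moves only by the shell command python3 -m handwheel 'ROWS' [OPENING]. ROWS is JSON, a list that holds one entry, the list of rows, each a list of 6 numbers: the shift along the world's x, y, z in m, then the turn, a rotation vector about the world's x, y, z in degrees. In form: [[[tx, ty, tz, ax, ay, az], ...]]. A call has 1 to 20 rows; each row shifts and turns the commanded pose from where the row before left it; what a row does not reach is not made up. A row lasts 1/12 s, in which the tool goes at most 41.7 mm and 7.16 degrees, less where a joint would pass 70% of its speed; a pose out of reach is approached as far as the arm can. A call is refused whole if a number of a shift passes 0.0417 or a number of a turn 7.16, either way. A call with a gripper value outside its range is refused whole. OPENING is the opening, from 0 (shut) to 1 (fully open), set as the call begins (- or left out, the last holds). The fingers move at their own pace and stop on an object; the grip force is fixed at half the most. Time passes only in rows, so rows that do not move let the fingers close. It gives the time, the measured TCP pose, the force, the opening and the grip force at its end, in the units of the state.
- state(): the state, without advancing time (a new reading comes with each control period).
- grab_frame(name): name is "scene" or "top" or "wrist"; returns (picture, depth): 480x640x3 uint8, blue, green, red; 480x640 float32, m along the optical axis (not along the pixel's ray), 0 where there is no reading.
- camera_info(name): a dict with "fx", "fy", "cx", "cy" (pixels), "distortion" ([k1, k2, p1, p2, k3] as OpenCV has them; the pictures are not rectified), "T" (4x4, takes a point from camera to world coordinates). Camera axes: x right, y up, looking along -z (the intrinsics and any distortion apply to the point x, -y, -z); pixel columns grow to the right and rows downward; lengths in m; the calibration is good to about 2 mm. A picture is of the moment at which its call begins: read the wrist's pose just before it. camera_info takes no time and is no camera call; for the wrist camera it gives the pose at the moment of the call.
- job_done(): hands the job in; it is judged then, once.
Trained networks look in the newest picture that a camera, given by its name, has taken for a name from the list of things; names that differ only in an ending like _2 or _b are one class to them, and where a whole thing is asked for, a point or a joint stands for the part that bears it (a point fixed in the world has none). Each returns a list of dicts, best first, with "conf" (0 to 1); they miss things now and then, are a little off and sometimes report something else, mostly with a low value. They report only what shows in the picture. A call takes as long as a camera call. They do not tell look-alikes from the thing itself.
- spot_in(camera, thing): "box" ([left, top, width, height] in pixels, round what is visible of it).
- masks_of(camera, thing): "region" (480x640 bool, what is visible of it) and "box" ([left, top, width, height] in pixels, round what is visible of it).
- pinpoint(camera, thing): "position" ([column, row] in pixels: a listed point, or the origin of a listed thing).
The state is a dict: "time": time; "joint_pos": joint angles; "joint_vel": joint speeds; "joint_efforts": joint torques, N m; "tool_pos": TCP position; "tool_rot": TCP orientation; "contact_force": force on the tool from outside, world axes, zero at the start; "ft_torque": the same for the moment, N m; "gripper_width": opening from 0.0 (shut) to 1.0 (fully open); "grasp_force": force on a finger pad.
Only numpy, scipy, OpenCV 4.12 (cv2) and the standard library are available. Lean on these libraries where they do the work, as an engineer would, in place of code of your own. Each camera call takes 0.05 s, during which the arm holds its last target. There are 200 camera calls.

TASK

Set up the drip coffees on the warming plate. First turn its heat lever fully off; then stand every cup upright on a marked circle of the plate, one to a circle, and after that put one drip filter on each cup, centred and sitting flat with its collar inside the mouth of the cup. Only then turn the heat lever to the middle one of its three heat dots; leave any spare filter on the worktop and don't disturb the other things on the worktop.

Things in the scene. Friction and masses are not known exactly. Their poses are not given: they have to be found in the camera images.
- warmer: electric warming plate, fixed, steel housing 202 x 350 mm, 34 mm high, black hot top at the back with three white circles in a row, grey control strip with the heat lever along the front. Origin: on the worktop under the centre of the middle circle; x away from the robot across the plate, y along the row of circles (to the left), z up. The hot top reaches 60 mm before and behind the row; the top is flat, at z = 34 mm
- place1 (a point): centre of the right-hand white circle (76 mm across), on the hot top; circles are 110 mm apart and a cup (62 mm foot) stands in the middle of one
- place2 (a point): centre of the middle white circle, on the hot top
- place3 (a point): centre of the left-hand white circle, on the hot top
- heat_lever (a joint): angle of the heat lever in rad about the upright axis through point pivot: 0 = off, against its stop (lever points forward to the left, 120 degrees anticlockwise from the plate's +x seen from above, mark: an open ring); it grows anticlockwise seen from above, i.e. the tip swings by way of the robot's side to the right. Heat dots of growing size at 0.7 (small), 1.4 (middle one) and 2.1 rad (large); end stop at 2.3. Stays where it is left; takes about 2 N at the knob
- knob (a point): middle of the upright round black knob at the tip of the heat lever, 50 mm from the pivot axis: the knob is 13 to 17 mm thick and 33 mm high, its top 14 mm above this point and its foot 19 mm below; the strip lies 23 mm below this point
- pivot (a point): point on the upright axis of the heat lever, at the height of point knob; 75 mm in front of the row of circles and 50 mm to the right of the middle one
- cup1: white handleless ceramic cup, 62 mm wide at the foot, 66 mm at the rim, 80 mm high, open at the top, walls 4 mm, about 0.26 kg; all cups are alike and start upright on the worktop on the right. Origin: centre of the underside, z up. May be absent (2 or 3 are present)
- cup2: white handleless ceramic cup, 62 mm wide at the foot, 66 mm at the rim, 80 mm high, open at the top, walls 4 mm, about 0.26 kg; all cups are alike and start upright on the worktop on the right. Origin: centre of the underside, z up. May be absent (2 or 3 are present)
- cup3: white handleless ceramic cup, 62 mm wide at the foot, 66 mm at the rim, 80 mm high, open at the top, walls 4 mm, about 0.26 kg; all cups are alike and start upright on the worktop on the right. Origin: centre of the underside, z up. May be absent (2 or 3 are present)
- filter1: steel drip coffee filter with lid, 0.14 kg; three alike, upright on the worktop on the right, one spare if there are two cups. Origin: centre of the underside, z up. From below: collar 47 mm wide, 5 high (goes loosely into a cup's 58 mm mouth); flange 78 wide, 5 to 9 up; chamber 60 wide, 9 to 54 up; lid 64 wide, to 60; knob 15 wide, to 77. Seated on a cup, its origin is 75 mm above the cup's
- filter2: steel drip coffee filter with lid, 0.14 kg; three alike, upright on the worktop on the right, one spare if there are two cups. Origin: centre of the underside, z up. From below: collar 47 mm wide, 5 high (goes loosely into a cup's 58 mm mouth); flange 78 wide, 5 to 9 up; chamber 60 wide, 9 to 54 up; lid 64 wide, to 60; knob 15 wide, to 77. Seated on a cup, its origin is 75 mm above the cup's
- filter3: steel drip coffee filter with lid, 0.14 kg; three alike, upright on the worktop on the right, one spare if there are two cups. Origin: centre of the underside, z up. From below: collar 47 mm wide, 5 high (goes loosely into a cup's 58 mm mouth); flange 78 wide, 5 to 9 up; chamber 60 wide, 9 to 54 up; lid 64 wide, to 60; knob 15 wide, to 77. Seated on a cup, its origin is 75 mm above the cup's
- blue_bin: large blue waste bin, fixed, in the middle of the worktop between the cups and the warming plate: 226 mm wide at the foot, 330 mm at the rim, 290 mm high; origin centre of underside. Loads go over it or past its near side
- stand_front (a point): middle of the top front edge of the fixed black stand over the kettle at the back right: it reaches 220 mm to either side, 340 mm back, and down to the worktop with side panels. The wall cabinets hang above 0.69 m, from x = 0.69 m back
- by_salt_shaker: salt shaker, 44 mm wide, 90 mm high, stands by at the far right; origin centre of underside
- by_vial: dropper bottle, 34 mm wide, 102 mm high, stands by at the back right; origin centre of underside
- by_garlic_a: garlic bulb, 60 mm, stands by behind the warming plate; origin centre of underside
- by_spice_c: spice jar, 45 mm wide, 105 mm high, stands by at the far left; origin centre of underside
- by_jar_green: jar with yellow lid, 66 mm wide, 90 mm high, stands by at the far left; origin centre of underside
Things that resemble listed ones, but are neither listed nor needed, are in the scene too. Leave any orange or purple look-alike of the cup1 alone.

How it is judged:
By the outcome, as a careful person would: the job done as asked, in the order asked, and still so for the second after the job is handed in, with the robot touching nothing.
Of cup1, cup2, cup3 only 2 to 3 are there at a start; the rules pass over those that are not, and their reading is None.
At some moment in a run one of cup1, cup2, cup3, filter1, filter2, filter3 may be knocked a few centimetres aside while the robot is not near it.
It also fails if it takes over 210 s, if anything falls off the work surface, if the arm or the gripper's body presses on something with over 40 N, if the wrist force passes 120 N, or if a joint passes its speed limit or range.

## Working session

There is one attempt and no reset: what is moved stays moved. The work goes in short steps, Python scripts to look and compute and a shell command to move; the robot and the scene stay as the last step left them, time stands still between calls to the robot, and variables do not carry over. Pictures are saved under pics/ and viewed, at most 14 in all, crops included, and the job is handed in when it is done.

```bash
ls; mkdir -p pics; cat > h.py <<'E'
import numpy as np,cv2
from plant import *
def pt(cam,col,row,z=None,depth=None,info=None):
    i=info or camera_info(cam);K=np.array([[i['fx'],0,i['cx']],[0,i['fy'],i['cy']],[0,0,1.]])
    u=cv2.undistortPoints(np.array([[[col,row]]],float),K,np.array(i['distortion'],float))[0,0]
    d=np.array([u[0],-u[1],-1.]);T=np.array(i['T']);w=T[:3,:3]@d;o=T[:3,3]
    s=depth if depth is not None else (z-o[2])/w[2]
    return o+s*w
def cloud(cam,depth,mask,info=None):
    i=info or camera_info(cam);K=np.array([[i['fx'],0,i['cx']],[0,i['fy'],i['cy']],[0,0,1.]])
    r,c=np.nonzero(mask&(depth>0));u=cv2.undistortPoints(np.stack([c,r],1).astype(float)[:,None],K,np.array(i['distortion'],float))[:,0]
    z=depth[r,c];p=np.stack([u[:,0]*z,-u[:,1]*z,-z],1);T=np.array(i['T']);return p@T[:3,:3].T+T[:3,3],r,c
def circ(p):
    A=np.c_[2*p[:,:2],np.ones(len(p))];s=np.linalg.lstsq(A,(p[:,:2]**2).sum(1),rcond=None)[0]
    return s[0],s[1],np.sqrt(s[2]+s[0]**2+s[1]**2)
E
python3 - <<'E'
from h import *
np.set_printoptions(precision=3,suppress=True)
ims=[]
for c in ['scene','top','wrist']:
    im,d=grab_frame(c);cv2.imwrite(f'pics/{c}0.png',im)
    print(c,np.array(camera_info(c)['T'])[:3,3])
    for t in ['cup1','filter1']:
        for m in masks_of(c,t):
            P,r,cc=cloud(c,d,m['region'])
            top=P[P[:,2]>np.percentile(P[:,2],98)-.006] if len(P) else P
            print(t,round(m['conf'],2),m['box'],len(P),(np.median(P,0),np.percentile(P[:,2],98),(top[:,:2].min(0)+top[:,:2].max(0))/2, np.ptp(top[:,:2],axis=0)) if len(P) else '')
    for t in ['knob','pivot','place1','place2','place3']:
        for m in pinpoint(c,t)[:2]:
            print(t,round(m['conf'],2),m['position'],pt(c,*m['position'],z=.057 if t in('knob','pivot') else .034))
E
```

```text
pics
scene [-0.46  -1.063  1.061]
cup1 0.88 [350.6, 296.4, 15.3, 27.2] 370 (array([ 0.479, -0.276,  0.048]), np.float64(0.42303223760817876), array([ 0.133, -0.579]), array([0.041, 0.023]))
cup1 0.86 [444.6, 335.5, 27.7, 32.1] 569 (array([ 0.545, -0.628,  0.054]), np.float64(0.08110793778001174), array([ 0.538, -0.636]), array([0.108, 0.082]))
cup1 0.84 [451.6, 363.2, 28.7, 35.0] 753 (array([ 0.454, -0.706,  0.052]), np.float64(0.08170256207983981), array([ 0.469, -0.704]), array([0.066, 0.063]))
filter1 0.92 [335.9, 315.7, 20.7, 26.0] 341 (array([ 0.377, -0.309,  0.054]), np.float64(0.07274478444771737), array([ 0.275, -0.415]), array([0.255, 0.236]))
filter1 0.55 [399.4, 318.5, 21.7, 28.2] 418 (array([ 0.521, -0.477,  0.05 ]), np.float64(0.07271117636432023), array([ 0.532, -0.47 ]), array([0.015, 0.012]))
filter1 0.52 [217.5, 225.2, 77.0, 48.4] 1320 (array([0.515, 0.256, 0.031]), np.float64(0.06317459337832922), array([0.355, 0.111]), array([0.253, 0.284]))
filter1 0.48 [365.1, 344.0, 13.2, 9.1] 62 (array([ 0.392, -0.412,  0.011]), np.float64(0.028493695510115984), array([ 0.278, 
[... 1282 characters left out ...]
, 269.7, 20.6, 20.7] 366 (array([ 0.388, -0.296,  0.056]), np.float64(0.07447253380635677), array([ 0.387, -0.304]), array([0.047, 0.048]))
filter1 0.72 [403.9, 265.9, 22.9, 22.6] 352 (array([ 0.413, -0.394,  0.056]), np.float64(0.07450351841628224), array([ 0.428, -0.4  ]), array([0.034, 0.012]))
knob 0.62 [241.3, 270.1] [0.434 0.241 0.057]
pivot 0.78 [224.6, 263.9] [0.458 0.303 0.057]
place1 0.81 [182.0, 249.3] [0.519 0.467 0.034]
place1 0.76 [242.1, 245.7] [0.529 0.243 0.034]
place2 0.81 [182.0, 249.3] [0.519 0.467 0.034]
place2 0.76 [242.1, 245.7] [0.529 0.243 0.034]
place3 0.81 [182.0, 249.3] [0.519 0.467 0.034]
place3 0.76 [242.1, 245.7] [0.529 0.243 0.034]
wrist [ 0.253 -0.577  0.373]
```

```bash
python3 - <<'E'
import cv2
a=cv2.imread('pics/top0.png')[170:330,130:530];cv2.imwrite('pics/topc.png',cv2.resize(a,(800,320),interpolation=3))
a=cv2.imread('pics/scene0.png')[180:420,190:510];cv2.imwrite('pics/scenec.png',cv2.resize(a,(800,600),interpolation=3))
E
```

```text
(no output)
```

View pics/topc.png

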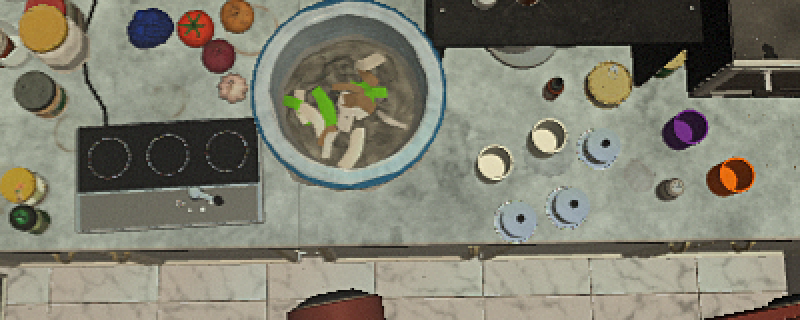

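View pics/scenec.png

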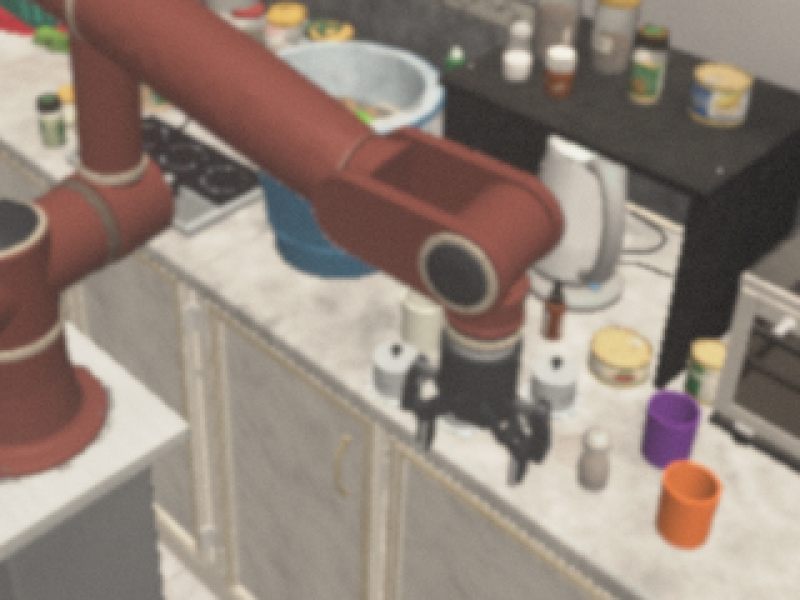

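```bash
python3 - <<'E'
from h import *
from scipy.spatial.transform import Rotation as R
np.set_printoptions(precision=3,suppress=True)
s=state();q=s['tool_rot'];r=R.from_quat([q[1],q[2],q[3],q[0]]).as_matrix();print(r,s['gripper_width'],s['time'])
T=np.array(camera_info('wrist')['T']);print(r.T@(T[:3,3]-s['tool_pos']));print(r.T@T[:3,:3]); print(camera_info('wrist')['fx'])
E
python3 -m handwheel '[[[0.03,0.0417,0.02,0,0,0],[0.03,0.0417,0.02,0,0,0],[0.03,0.0417,0.02,0,0,0],[0.03,0.0417,0.02,0,0,0],[0.03,0.0417,0.02,0,0,0],[0.03,0.0417,0.02,0,0,0],[0.02,0.0417,0.01,0,0,0],[0.01,0.0417,0.01,0,0,0],[0,0.0417,0,0,0,0],[0,0.0417,0,0,0,0],[0,0.0417,0,0,0,0],[0,0.0417,0,0,0,0]]]'
```

```text
[[ 0.959  0.282 -0.   ]
 [ 0.282 -0.959  0.   ]
 [-0.    -0.    -1.   ]] 0.9986093348503552 1.2
[ 0.08  -0.    -0.142]
[[ 0.001  0.95   0.312]
 [ 1.    -0.001 -0.001]
 [-0.     0.312 -0.95 ]]
397.9244924237809
time: 2.2
tool_pos: [0.3389, -0.1659, 0.3404]
tool_rot: [0.0, 0.99, 0.142, 0.0]
contact_force: [1.2, 0.5, 0.6]
gripper_width: 0.997
grasp_force: 0.0
```

```bash
python3 -m handwheel '[[[0.005,0.035,0.01,0,0,-1.3],[0.005,0.035,0.01,0,0,-1.3],[0.005,0.035,0.01,0,0,-1.3],[0.005,0.035,0.01,0,0,-1.3],[0.005,0.035,0.01,0,0,-1.3],[0.005,0.035,0.01,0,0,-1.3],[0.005,0.035,0,0,0,-1.3],[0.005,0.035,0,0,0,-1.3],[0.005,0.035,0,0,0,-1.3],[0.005,0.035,0,0,0,-1.3],[0.005,0.035,0,0,0,-1.3],[0.01,0.035,0,0,0,-1],[0.01,0.035,0,0,0,-1],[0.01,0.01,0,0,0,0],[0,0,0,0,0,0],[0,0,0,0,0,0]]]' 0.4
python3 - <<'E'
from h import *
np.set_printoptions(precision=3,suppress=True)
c='wrist';info=camera_info(c);im,d=grab_frame(c);cv2.imwrite('pics/w1.png',im);np.save('w1.npy',d)
s=state();print(s['tool_pos'],s['tool_rot'],s['joint_pos'])
for t in ['knob','pivot','place1']:
        for m in pinpoint(c,t)[:4]:
            print(t,round(m['conf'],2),m['position'],pt(c,*m['position'],z=.057 if t in('knob','pivot') else .034))
P,r,cc=cloud(c,d,d>0,info)
for m in masks_of(c,'knob')[:2]:
    P,r,cc=cloud(c,d,m['region'],info);print(m['box'],P.mean(0),np.percentile(P,[2,98],axis=0))
    h=P[P[:,2]>.06];print(len(h),h.mean(0))
E
```

```text
time: 3.53
tool_pos: [0.4242, 0.2975, 0.3998]
tool_rot: [0.0, 1.0, 0.001, -0.001]
contact_force: [-1.0, -0.5, 0.8]
gripper_width: 0.403
grasp_force: 0.0
[0.424 0.297 0.4  ] [ 0.     1.     0.001 -0.   ] [ 0.467 -0.247  1.616 -0.     1.773  2.037]
knob 0.67 [355.7, 174.6] [0.436 0.252 0.057]
pivot 0.76 [318.3, 154.9] [0.46  0.297 0.057]
place1 0.97 [184.8, 101.0] [0.524 0.461 0.034]
place1 0.79 [269.8, 96.0] [0.529 0.356 0.034]
place1 0.71 [367.7, 90.7] [0.535 0.237 0.034]
[312.7, 149.5, 51.4, 32.3] [0.449 0.277 0.048] [[0.432 0.246 0.031]
 [0.465 0.307 0.07 ]]
159 [0.439 0.252 0.068]
[129.6, 0.0, 289.8, 212.3] [0.499 0.348 0.032] [[0.398 0.184 0.027]
 [0.592 0.513 0.036]]
161 [0.439 0.252 0.068]
```

View pics/w1.png

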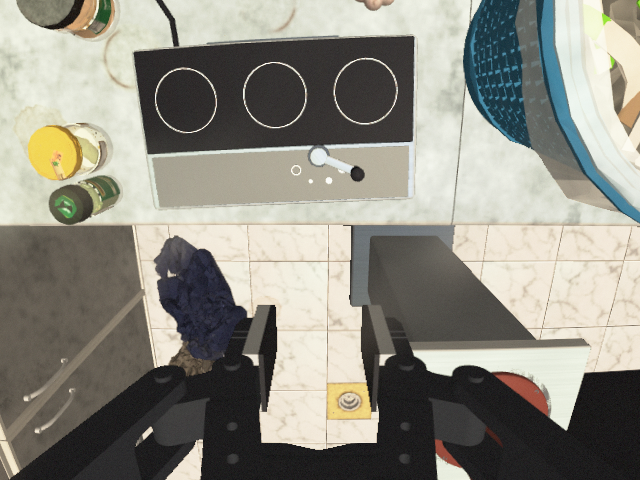

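```bash
python3 -m handwheel '[[[0.0125,-0.0235,-0.03,0,0,0],[0,-0.022,-0.03,0,0,0],[0,0,-0.03,0,0,0],[0,0,-0.03,0,0,0],[0,0,-0.03,0,0,0],[0,0,-0.03,0,0,0],[0,0,-0.03,0,0,0],[0,0,-0.03,0,0,0],[0,0,0,0,0,0],[0,0,0,0,0,0],[0,0,0,0,0,0]]]' 0.4
python3 - <<'E'
from h import *
np.set_printoptions(precision=3,suppress=True)
c='wrist';info=camera_info(c);im,d=grab_frame(c);cv2.imwrite('pics/w2.png',im)
print(state()['tool_pos'])
for m in pinpoint(c,'knob')[:2]: print(m['conf'],m['position'],pt(c,*m['position'],z=.057))
P,r,cc=cloud(c,d,d>0,info);k=(P[:,2]>.06)&(P[:,2]<.08)&(abs(P[:,0]-.437)<.03)&(abs(P[:,1]-.252)<.03);h=P[k]
print(k.sum(),np.percentile(h,[1,50,99],axis=0));print(np.median(P[(abs(P[:,0]-.44)<.02)&(P[:,1]>.3)&(P[:,1]<.4)],0))
E
```

```text
time: 4.7
tool_pos: [0.4379, 0.2519, 0.1625]
tool_rot: [-0.001, 1.0, 0.0, 0.001]
contact_force: [0.2, 0.3, 0.3]
gripper_width: 0.4
grasp_force: 0.0
[0.438 0.252 0.163]
0.67 [323.1, 244.1] [0.439 0.25  0.057]
568 [[0.43  0.244 0.061]
 [0.439 0.251 0.069]
 [0.446 0.26  0.071]]
[0.449 0.318 0.03 ]
```

```bash
python3 -m handwheel '[[[0,0,-0.03,0,0,0],[0,0,-0.03,0,0,0],[0,0,-0.03,0,0,0],[0,0,-0.025,0,0,0],[0,0,0,0,0,0],[0,0,0,0,0,0]]]' 0.4
python3 -m handwheel '[[[0,0,0,0,0,0],[0,0,0,0,0,0],[0,0,0,0,0,0],[0,0,0,0,0,0],[0,0,0,0,0,0],[0,0,0,0,0,0]]]' 0
```

```text
time: 5.3
tool_pos: [0.4377, 0.2522, 0.0466]
tool_rot: [-0.0, 1.0, 0.001, 0.001]
contact_force: [0.1, 0.7, 1.7]
gripper_width: 0.4
grasp_force: 0.0
time: 5.8
tool_pos: [0.4382, 0.2517, 0.0477]
tool_rot: [0.0, 1.0, 0.001, 0.001]
contact_force: [-1.5, -2.8, 5.2]
gripper_width: 0.161
grasp_force: 58.4
```

```bash
python3 -m handwheel '[[[-0.0081,0.0046,0,0,0,0],[-0.0067,0.0056,0,0,0,0],[-0.0056,0.0067,0,0,0,0],[-0.0043,0.0076,0,0,0,0],[-0.003,0.0082,0,0,0,0],[-0.0015,0.0085,0,0,0,0],[0,0,0,0,0,0]]]' 0
python3 -m handwheel '[[[0,0.0088,0,0,0,0],[0.0015,0.0085,0,0,0,0],[0.003,0.0082,0,0,0,0],[0.0043,0.0076,0,0,0,0],[0.0056,0.0067,0,0,0,0],[0,0,0,0,0,0],[0,0,0,0,0,0]]]' 0
```

```text
time: 6.38
tool_pos: [0.4053, 0.2929, 0.0466]
tool_rot: [0.001, 1.0, 0.001, -0.003]
contact_force: [-11.1, -3.4, 12.1]
gripper_width: 0.161
grasp_force: 60.8
time: 6.97
tool_pos: [0.4222, 0.3324, 0.0465]
tool_rot: [0.001, 1.0, 0.0, -0.0]
contact_force: [-1.9, -3.7, 4.7]
gripper_width: 0.16
grasp_force: 60.0
```

```bash
python3 -m handwheel '[[[0.0067,0.0056,0,0,0,0],[0.0045,0.003,0,0,0,0],[0,0,0,0,0,0],[0,0,0,0,0,0]]]' 0
python3 -m handwheel '[[[0.002,0.0015,0,0,0,0],[0,0,0,0,0,0],[0,0,0,0,0,0]]]' 0
```

```text
time: 7.3
tool_pos: [0.4333, 0.34, 0.0463]
tool_rot: [0.002, 1.0, 0.001, -0.001]
contact_force: [-2.1, -8.1, 4.9]
gripper_width: 0.159
grasp_force: 60.3
time: 7.55
tool_pos: [0.4333, 0.3401, 0.0461]
tool_rot: [0.004, 1.0, 0.001, -0.003]
contact_force: [-8.7, -12.9, 11.2]
gripper_width: 0.16
grasp_force: 61.0
```

```bash
python3 -m handwheel '[[[-0.002,-0.0015,0,0,0,0],[0,0,0,0,0,0],[0,0,0,0,0,0],[0,0,0,0,0,0],[0,0,0.02,0,0,0],[0,0,0.03,0,0,0],[0,0,0.04,0,0,0],[0,0,0.04,0,0,0],[0,0,0.04,0,0,0],[0,0,0.04,0,0,0],[0,0,0.04,0,0,0],[0,0,0.04,0,0,0],[0,0,0.04,0,0,0],[0,0,0,0,0,0],[0,0,0,0,0,0]]]' 0.4
python3 - <<'E'
from h import *
np.set_printoptions(precision=3,suppress=True)
c='wrist';info=camera_info(c);im,d=grab_frame(c);cv2.imwrite('pics/w3.png',im)
print(state()['tool_pos'])
for t in ['knob','pivot','place1']:
  for m in pinpoint(c,t)[:3]: print(t,m['conf'],m['position'],pt(c,*m['position'],z=.056 if t!='place1' else .033,info=info))
# circles: fit bright pixels on dark top
g=cv2.cvtColor(im,cv2.COLOR_BGR2GRAY);P,r,cc=cloud(c,d,d>0,info)
for x,y in [(.524,.461),(.529,.350),(.535,.238)]:
  rr=np.hypot(P[:,0]-x,P[:,1]-y);k=(rr>.03)&(rr<.046)&(g[r,cc]>110);print(k.sum(),circ(P[k]),np.median(P[k][:,2]))
cv2.imwrite('pics/w3c.png',cv2.resize(im[100:340,200:520],(640,480)))
E
```

```text
time: 8.8
tool_pos: [0.4343, 0.3423, 0.3797]
tool_rot: [-0.002, 1.0, 0.001, 0.003]
contact_force: [-0.5, 0.4, -0.4]
gripper_width: 0.397
grasp_force: 0.0
[0.434 0.342 0.377]
knob 0.78 [319.4, 194.5] [0.428 0.343 0.056]
knob 0.37 [217.1, 111.9] [0.522 0.459 0.056]
pivot 0.62 [357.0, 167.8] [0.459 0.299 0.056]
place1 0.87 [407.9, 101.1] [0.535 0.239 0.033]
place1 0.76 [219.3, 112.3] [0.522 0.462 0.033]
place1 0.74 [310.4, 107.9] [0.526 0.354 0.033]
372 (np.float64(0.5239171192470251), np.float64(0.46107802867373626), np.float64(0.03788025253452284)) 0.03355167645550872
404 (np.float64(0.528950263877898), np.float64(0.3513150271546008), np.float64(0.03779250680131048)) 0.03350358986019611
412 (np.float64(0.5338924504107266), np.float64(0.2413392362902274), np.float64(0.03787052812637112)) 0.033613339629274736
```

View pics/w3.png

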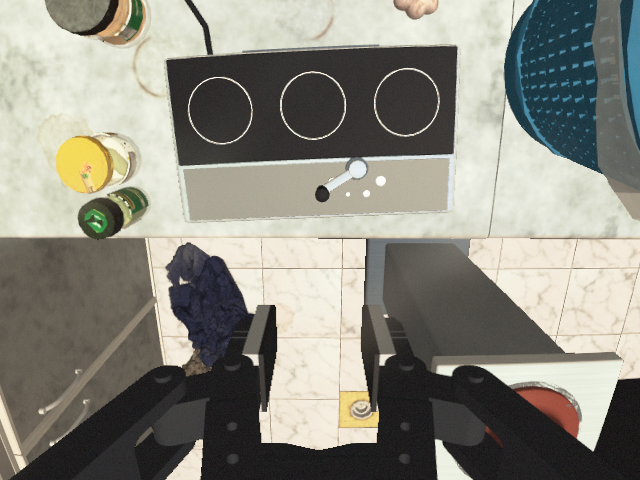

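```bash
python3 -m handwheel '[[[-0.005,-0.033,0.01,0,0,0],[-0.005,-0.033,0.01,0,0,0],[-0.005,-0.033,0,0,0,0],[0,-0.033,0,0,0,0],[0,-0.033,0,0,0,0],[0,-0.033,0,0,0,0],[0,-0.033,0,0,0,0],[0,-0.033,0,0,0,0],[0,-0.033,0,0,0,0],[0,-0.033,0,0,0,0],[0,-0.033,0,0,0,0],[0,-0.033,0,0,0,0],[0,-0.033,0,0,0,0],[0,-0.033,0,0,0,0],[0,-0.033,0,0,0,0],[0,-0.033,0,0,0,0],[0,-0.033,0,0,0,0],[0,-0.033,0,0,0,0],[0,-0.033,0,0,0,0],[0,0,0,0,0,0]]]' 1
cat >> h.py <<'E'
def tops(c='wrist',things=('cup1','filter1')):
    info=camera_info(c);im,d=grab_frame(c);s=state()
    print('tcp',np.round(s['tool_pos'],4),'t',s['time']);z0={'cup1':.08,'filter1':.057}
    for t in things:
        for m in masks_of(c,t):
            if m['conf']<.3: continue
            P,r,cc=cloud(c,d,m['region'],info)
            if len(P)<30: continue
            b,g,rr=np.median(im[r,cc],0)
            zt=np.percentile(P[:,2],99) if t=='cup1' else .06
            # rim / lid edge
            k=(P[:,2]>zt-.006) if t=='cup1' else (abs(P[:,2]-np.percentile(P[:,2],60))<.004)
            (cx,cy),R=cv2.minEnclosingCircle(P[k][:,:2].astype(np.float32)*1000)
            lo,hi=np.percentile(P[k],[1,99],axis=0)
            print(t,round(m['conf'],2),np.round(m['box']),'bgr',int(b),int(g),int(rr),'circ',round(cx/1000,4),round(cy/1000,4),round(R,1),'box mid',np.round((lo+hi)/2,4),'ext',np.round(hi-lo,3),len(P))
    return im,d,info
E
python3 - <<'E'
from h import *
im,d,info=tops();cv2.imwrite('pics/w4.png',im)
tops('top')
im,d=grab_frame('top');P,r,c=cloud('top',d,d>0);k=(P[:,2]>.27)&(P[:,2]<.31)&(abs(P[:,1])<.25);print('bin',np.percentile(P[k],[1,99],axis=0))
k=(P[:,1]<-.35)&(P[:,2]>.15);print('stand',np.percentile(P[k],[1,5,50],axis=0))
E
```

```text
time: 10.67
tool_pos: [0.4171, -0.2896, 0.3917]
tool_rot: [-0.001, 1.0, -0.002, -0.002]
contact_force: [-0.3, 0.7, -0.6]
gripper_width: 1.0
grasp_force: 0.0
tcp [ 0.4174 -0.2875  0.3921] t 10.7167
cup1 0.95 [599. 122.  38.  51.] bgr 15 50 105 circ 0.4638 -0.6757 18.8 box mid [ 0.4634 -0.6737  0.0767] ext [0.035 0.011 0.007] 1805
cup1 0.82 [353.  35.  61.  66.] bgr 207 234 241 circ 0.5468 -0.3597 33.1 box mid [ 0.5471 -0.3598  0.0779] ext [0.063 0.064 0.006] 3276
cup1 0.77 [554.  39.  86.  58.] bgr 57 24 51 circ 0.5605 -0.6227 33.4 box mid [ 0.5603 -0.6222  0.0778] ext [0.062 0.064 0.007] 4108
cup1 0.58 [259.  86.  64.  59.] bgr 216 240 246 circ 0.4986 -0.2576 33.1 box mid [ 0.498  -0.258   0.0781] ext [0.064 0.063 0.006] 2901
filter1 0.93 [296. 162.  65.  68.] bgr 197 200 190 circ 0.396 -0.3008 32.0 box mid [ 0.3961 -0.3006  0.0575] ext [0.06  0.06  0.005] 2895
filter1 0.9 [372. 145.  65.  65.] bgr 205 199 189 circ 0.4207 -0.4003 32.1 box mid [ 0.4211 -0.4     0.0577] ext [0.059 0.06  0.005] 3094
filter1 0.67 [428.  52.  75.  69.] bgr 197 197 187 circ 0.5327 -0.4649 32.4 box mid [ 0.
[... 270 characters left out ...]
 circ 0.4958 -0.255 32.2 box mid [ 0.4961 -0.2537  0.0804] ext [0.062 0.057 0.009] 218
cup1 0.68 [458. 225.  26.  23.] bgr 45 23 40 circ 0.5552 -0.6231 33.5 box mid [ 0.5563 -0.6233  0.0818] ext [0.061 0.063 0.007] 345
filter1 0.73 [403. 267.  18.  16.] bgr 168 166 152 circ 0.4212 -0.3943 30.0 box mid [ 0.4196 -0.3917  0.0583] ext [0.048 0.047 0.007] 191
filter1 0.43 [387. 272.   8.   8.] bgr 166 165 151 circ 0.4086 -0.3136 20.9 box mid [ 0.4081 -0.3128  0.06  ] ext [0.029 0.035 0.007] 57
bin [[-0.07629232 -0.14832659  0.27145625]
 [ 0.73457953  0.17787192  0.30837452]]
stand [[ 0.60474256 -1.18899894  0.16111284]
 [ 0.63973022 -1.02189055  0.20967272]
 [ 0.77532485 -0.62177376  0.71349558]]
```

View pics/w4.png

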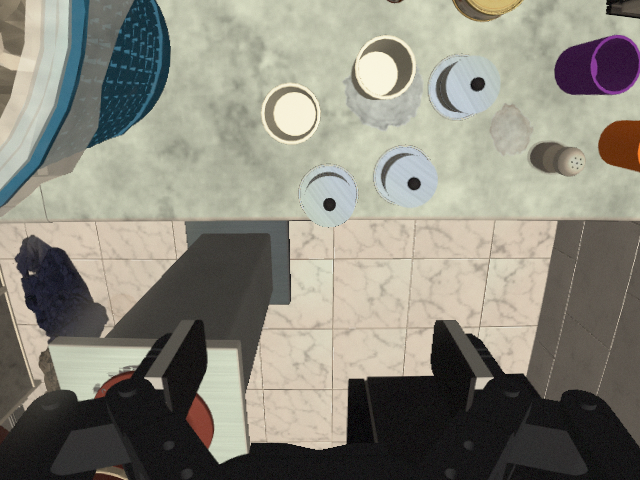

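```bash
python3 -m handwheel '[[[0.02,0.007,-0.02,0,0,0],[0.02,0.007,-0.03,0,0,0],[0.02,0.007,-0.03,0,0,0],[0.02,0.0063,-0.03,0,0,0],[0,0,-0.03,0,0,0],[0,0,-0.03,0,0,0],[0,0,-0.03,0,0,0],[0,0,0,0,0,0],[0,0,0,0,0,0],[0,0,0,0,0,0]]]' 1
python3 - <<'E'
from h import *
tops()
E
```

```text
time: 11.85
tool_pos: [0.4992, -0.2584, 0.1976]
tool_rot: [0.001, 1.0, 0.001, 0.001]
contact_force: [0.0, -0.0, 1.2]
gripper_width: 0.999
grasp_force: 0.0
tcp [ 0.4995 -0.2588  0.1985] t 11.9
cup1 0.95 [273. 180.  95. 103.] bgr 104 123 130 circ 0.499 -0.2579 33.0 box mid [ 0.4991 -0.2579  0.0775] ext [0.064 0.063 0.006] 7644
cup1 0.92 [402. 119. 115. 100.] bgr 92 109 114 circ 0.547 -0.3597 33.1 box mid [ 0.5472 -0.3595  0.0775] ext [0.063 0.064 0.006] 9096
filter1 0.93 [428. 258. 104.  98.] bgr 176 187 177 circ 0.4209 -0.4002 32.6 box mid [ 0.4224 -0.3999  0.0567] ext [0.059 0.06  0.006] 6526
filter1 0.71 [516. 128. 119. 102.] bgr 175 187 177 circ 0.5323 -0.465 32.9 box mid [ 0.5326 -0.4642  0.0572] ext [0.06  0.061 0.005] 8935
filter1 0.68 [319. 281.  89. 104.] bgr 176 188 179 circ 0.3955 -0.3013 32.5 box mid [ 0.3963 -0.301   0.057 ] ext [0.06  0.06  0.005] 6906
```

```bash
python3 -m handwheel '[[[0,0.0007,-0.03,0,0,0],[0,0,-0.03,0,0,0],[0,0,-0.03,0,0,0],[0,0,-0.03,0,0,0],[0,0,-0.03,0,0,0],[0,0,-0.01,0,0,0],[0,0,0,0,0,0],[0,0,0,0,0,0]]]' 1
python3 -m handwheel '[[[0,0,0,0,0,0],[0,0,0,0,0,0],[0,0,0,0,0,0],[0,0,0,0,0,0],[0,0,0,0,0,0]]]' 0
```

```text
time: 12.67
tool_pos: [0.4991, -0.2582, 0.0368]
tool_rot: [0.0, 1.0, 0.001, 0.001]
contact_force: [1.4, 0.2, 0.5]
gripper_width: 1.005
grasp_force: 0.0
time: 13.08
tool_pos: [0.5004, -0.2589, 0.0388]
tool_rot: [0.002, 1.0, 0.001, 0.002]
contact_force: [0.0, 1.2, 6.9]
gripper_width: 0.749
grasp_force: 66.4
```

```bash
python3 -m handwheel '[[[0,0,0.02,0,0,0],[0,0,0.03,0,0,0],[0,0,0.03,0,0,0],[0,0,0.03,0,0,0],[0,0,0.03,0,0,0],[0,0,0.03,0,0,0],[-0.01,0,0.03,0,0,0],[-0.01,0,0.03,0,0,0],[-0.01,0,0.03,0,0,0],[-0.01,0,0.03,0,0,0],[-0.01,0.01,0.03,0,0,0],[-0.01,0.02,0.02,0,0,0],[-0.01,0.03,0,0,0,0],[0,0.03,0,0,0,0],[0,0.03,0,0,0,0],[0,0.03,0,0,0,0],[0,0.03,0,0,0,0],[0,0.03,0,0,0,0],[0,0.03,0,0,0,0],[0,0.03,0,0,0,0]]]' 0
python3 -m handwheel '[[[0,0.03,0,0,0,0],[0,0.03,0,0,0,0],[0,0.03,0,0,0,0],[0,0.03,0,0,0,0],[0,0.03,0,0,0,0],[0.01,0.03,0,0,0,0],[0.01,0.03,0,0,0,0],[0.01,0.03,0,0,0,0],[0.01,0.03,0,0,0,0],[0.01,0.03,0,0,0,0],[0.01,0.03,0,0,0,0],[0.01,0.03,-0.02,0,0,0],[0.01,0.03,-0.03,0,0,0],[0.01,0.03,-0.03,0,0,0],[0.005,0.02,-0.03,0,0,0],[0,0,-0.03,0,0,0],[0,0,0,0,0,0],[0,0,0,0,0,0]]]' 0
python3 - <<'E'
from h import *
s=state();print(s['tool_pos'],s['time'])
E
```

```text
time: 14.75
tool_pos: [0.4276, 0.0139, 0.3762]
tool_rot: [0.0, 1.0, 0.001, 0.001]
contact_force: [0.2, 0.0, -1.9]
gripper_width: 0.745
grasp_force: 67.1
time: 16.25
tool_pos: [0.5212, 0.449, 0.2358]
tool_rot: [0.002, 1.0, 0.001, -0.002]
contact_force: [0.3, -0.0, -1.1]
gripper_width: 0.75
grasp_force: 67.3
[0.52117828 0.44901224 0.23576148] 16.25
```

```bash
python3 -m handwheel '[[[0.0035,0.012,-0.02,0,0,0],[0,0,-0.03,0,0,0],[0,0,-0.03,0,0,0],[0,0,-0.03,0,0,0],[0,0,-0.02,0,0,0],[0,0,-0.01,0,0,0],[0,0,0,0,0,0],[0,0,0,0,0,0]]]' 0
python3 - <<'E'
from h import *
im,d,i=tops(things=('cup1',))
E
```

```text
time: 16.92
tool_pos: [0.5272, 0.4623, 0.1009]
tool_rot: [-0.001, 1.0, 0.0, 0.002]
contact_force: [0.7, 0.1, -2.2]
gripper_width: 0.744
grasp_force: 67.3
tcp [0.5277 0.4627 0.1018] t 16.9667
cup1 0.66 [217. 232. 207. 220.] bgr 116 138 145 circ 0.5259 0.4625 33.3 box mid [0.5307 0.4625 0.1394] ext [0.055 0.063 0.006] 34498
```

```bash
python3 -m handwheel '[[[-0.002,-0.0015,-0.01,0,0,0],[0,0,-0.01,0,0,0],[0,0,-0.005,0,0,0],[0,0,-0.002,0,0,0],[0,0,0,0,0,0],[0,0,0,0,0,0]]]' 0
```

```text
time: 17.52
tool_pos: [0.5238, 0.4607, 0.0725]
tool_rot: [-0.0, 1.0, 0.001, -0.0]
contact_force: [-3.1, -1.3, 6.2]
gripper_width: 0.747
grasp_force: 66.7
```

```bash
python3 -m handwheel '[[[0,0,0,0,0,0],[0,0,0,0,0,0],[0,0,0,0,0,0],[0,0,0,0,0,0],[0,0,0.01,0,0,0],[0,0,0.02,0,0,0],[0,0,0.03,0,0,0],[0,0,0.03,0,0,0],[0,0,0.03,0,0,0],[0,0,0.03,0,0,0],[0,0,0.03,0,0,0],[0,0,0.03,0,0,0],[-0.02,0,0.03,0,0,0],[-0.02,-0.01,0.03,0,0,0],[-0.02,-0.02,0.03,0,0,0],[-0.02,-0.03,0.01,0,0,0]]]' 1
python3 - <<'E'
from h import *
im,d,i=tops(things=('cup1',))
E
python3 -m handwheel '[[[0,-0.03,0,0,0,0],[0,-0.033,0,0,0,0],[0,-0.033,0,0,0,0],[0,-0.033,0,0,0,0],[0,-0.033,0,0,0,0],[0,-0.033,0,0,0,0],[0,-0.033,0,0,0,0],[0,-0.033,0,0,0,0],[0,-0.033,0,0,0,0],[0,-0.033,0,0,0,0],[0,-0.033,0,0,0,0],[0,-0.033,0,0,0,0],[0,-0.033,0,0,0,0],[0,-0.033,0,0,0,0],[0,-0.033,0,0,0,0],[0,-0.033,0,0,0,0],[0,-0.033,0,0,0,0],[0,-0.033,0,0,0,0],[0,-0.033,0,0,0,0],[0,-0.033,0,0,0,0]]]' 1
```

```text
time: 18.85
tool_pos: [0.4436, 0.4014, 0.3874]
tool_rot: [-0.003, 1.0, 0.002, 0.003]
contact_force: [0.8, 0.0, 2.0]
gripper_width: 0.999
grasp_force: 0.0
tcp [0.441  0.3969 0.3892] t 18.9
cup1 0.75 [231.  88.  66.  64.] bgr 241 253 254 circ 0.5232 0.4612 32.9 box mid [0.5226 0.4611 0.1119] ext [0.063 0.064 0.006] 3382
time: 20.62
tool_pos: [0.4437, -0.2585, 0.3808]
tool_rot: [-0.0, 1.0, 0.0, 0.0]
contact_force: [0.6, 0.5, 0.5]
gripper_width: 0.998
grasp_force: 0.0
```

```bash
python3 -m handwheel '[[[0.02,-0.02,-0.02,0,0,0],[0.02,-0.02,-0.03,0,0,0],[0.02,-0.02,-0.03,0,0,0],[0.02,-0.02,-0.03,0,0,0],[0.023,-0.02,-0.03,0,0,0],[0,0,-0.03,0,0,0],[0,0,0,0,0,0],[0,0,0,0,0,0],[0,0,0,0,0,0]]]' 1
python3 - <<'E'
from h import *
tops()
E
```

```text
time: 21.37
tool_pos: [0.5467, -0.3564, 0.2137]
tool_rot: [0.001, 1.0, 0.001, 0.001]
contact_force: [0.3, 0.2, 0.3]
gripper_width: 0.999
grasp_force: 0.0
tcp [ 0.5471 -0.3567  0.2151] t 21.4167
cup1 0.81 [572. 166.  68.  86.] bgr 52 21 47 circ 0.5577 -0.604 25.7 box mid [ 0.557  -0.5991  0.0771] ext [0.048 0.018 0.007] 4555
cup1 0.81 [619. 262.  20.  51.] bgr 11 43 94 circ 0.4618 -0.676 16.5 box mid [ 0.4618 -0.6749  0.0242] ext [0.029 0.01  0.007] 685
cup1 0.67 [280. 173.  89. 102.] bgr 122 139 144 circ 0.5469 -0.36 32.8 box mid [ 0.5472 -0.3601  0.0774] ext [0.064 0.063 0.006] 6899
filter1 0.95 [220. 320.  83.  94.] bgr 162 177 168 circ 0.3953 -0.3013 32.7 box mid [ 0.3962 -0.3012  0.0568] ext [0.061 0.059 0.006] 5958
filter1 0.88 [321. 298.  87.  97.] bgr 165 177 168 circ 0.4208 -0.4003 32.7 box mid [ 0.4212 -0.3998  0.0569] ext [0.061 0.059 0.005] 6054
filter1 0.79 [397. 182.  98.  99.] bgr 174 178 169 circ 0.532 -0.4653 33.0 box mid [ 0.5325 -0.4649  0.0573] ext [0.06  0.06  0.005] 7455
```

```bash
python3 -m handwheel '[[[0,-0.0033,-0.03,0,0,0],[0,0,-0.03,0,0,0],[0,0,-0.03,0,0,0],[0,0,-0.03,0,0,0],[0,0,-0.03,0,0,0],[0,0,-0.025,0,0,0],[0,0,0,0,0,0],[0,0,0,0,0,0]]]' 1
python3 -m handwheel '[[[0,0,0,0,0,0],[0,0,0,0,0,0],[0,0,0,0,0,0],[0,0,0,0,0,0],[0,0,0,0,0,0]]]' 0
```

```text
time: 22.18
tool_pos: [0.5461, -0.3592, 0.0371]
tool_rot: [-0.0, 1.0, 0.001, -0.0]
contact_force: [-0.7, -0.1, 0.1]
gripper_width: 0.999
grasp_force: 0.0
time: 22.6
tool_pos: [0.5486, -0.3611, 0.0411]
tool_rot: [0.002, 1.0, 0.001, 0.003]
contact_force: [-0.3, 1.3, 6.3]
gripper_width: 0.749
grasp_force: 66.8
```

```bash
python3 -m handwheel '[[[0,0,0.02,0,0,0],[0,0,0.03,0,0,0],[0,0,0.03,0,0,0],[0,0,0.03,0,0,0],[-0.01,0,0.03,0,0,0],[-0.01,0,0.03,0,0,0],[-0.01,0,0.03,0,0,0],[-0.01,0.01,0.03,0,0,0],[-0.02,0.02,0.03,0,0,0],[-0.02,0.02,0.03,0,0,0],[-0.02,0.02,0.03,0,0,0],[-0.02,0.03,0.02,0,0,0],[0,0.03,0,0,0,0],[0,0.03,0,0,0,0],[0,0.03,0,0,0,0],[0,0.03,0,0,0,0],[0,0.03,0,0,0,0],[0,0.03,0,0,0,0],[0,0.03,0,0,0,0],[0,0.03,0,0,0,0]]]' 0
python3 -m handwheel '[[[0,0.03,0,0,0,0],[0,0.03,0,0,0,0],[0,0.03,0,0,0,0],[0,0.03,0,0,0,0],[0,0.03,0,0,0,0],[0,0.03,0,0,0,0],[0.01,0.03,0,0,0,0],[0.01,0.03,0,0,0,0],[0.01,0.03,0,0,0,0],[0.02,0.03,0,0,0,0],[0.02,0.03,0,0,0,0],[0.02,0.03,0,0,0,0],[0.013,0.01,-0.03,0,0,0],[0,0,-0.03,0,0,0],[0,0,-0.03,0,0,0],[0,0,-0.03,0,0,0],[0,0,0,0,0,0],[0,0,0,0,0,0]]]' 0
python3 - <<'E'
from h import *
im,d,i=tops(things=('cup1',))
E
```

```text
time: 24.27
tool_pos: [0.4257, -0.0181, 0.3777]
tool_rot: [0.0, 1.0, 0.001, 0.001]
contact_force: [0.1, -0.6, -3.4]
gripper_width: 0.751
grasp_force: 66.9
time: 25.77
tool_pos: [0.5282, 0.3499, 0.2552]
tool_rot: [0.001, 1.0, 0.001, -0.002]
contact_force: [0.8, 0.0, -1.4]
gripper_width: 0.749
grasp_force: 67.2
tcp [0.5294 0.3506 0.2581] t 25.8167
cup1 0.62 [218. 229. 202. 224.] bgr 112 133 141 circ 0.5271 0.3507 33.4 box mid [0.5291 0.3503 0.2912] ext [0.061 0.062 0.006] 33913
```

```bash
python3 -m handwheel '[[[0.001,0.0005,-0.03,0,0,0],[0,0,-0.03,0,0,0],[0,0,-0.03,0,0,0],[0,0,-0.03,0,0,0],[0,0,-0.03,0,0,0],[0,0,-0.016,0,0,0],[0,0,0,0,0,0],[0,0,0,0,0,0],[0,0,-0.005,0,0,0],[0,0,-0.005,0,0,0],[0,0,0,0,0,0]]]' 0
python3 - <<'E'
from h import *
im,d,i=tops(things=('cup1',))
E
```

```text
time: 26.78
tool_pos: [0.531, 0.3514, 0.082]
tool_rot: [-0.0, 1.0, 0.001, 0.001]
contact_force: [0.8, -0.0, -3.7]
gripper_width: 0.744
grasp_force: 67.3
tcp [0.5308 0.3512 0.0817] t 26.8333
cup1 0.77 [219. 229. 202. 222.] bgr 115 136 144 circ 0.5296 0.352 33.4 box mid [0.5317 0.3516 0.118 ] ext [0.061 0.062 0.006] 33867
cup1 0.67 [  2. 239. 171. 210.] bgr 119 141 149 circ 0.5184 0.4415 43.7 box mid [0.524  0.4468 0.1269] ext [0.062 0.061 0.038] 23452
```

Rim ≈0.121 → 7 mm to go.

```bash
python3 -m handwheel '[[[0,0,-0.004,0,0,0],[0,0,-0.003,0,0,0],[0,0,0,0,0,0],[0,0,0,0,0,0]]]' 0
```

```text
time: 27.22
tool_pos: [0.5309, 0.3514, 0.0752]
tool_rot: [-0.0, 1.0, 0.001, 0.001]
contact_force: [-2.7, -0.8, 4.9]
gripper_width: 0.75
grasp_force: 67.7
```

```bash
python3 -m handwheel '[[[0,0,0,0,0,0],[0,0,0,0,0,0],[0,0,0,0,0,0],[0,0,0,0,0,0],[0,0,0.01,0,0,0],[0,0,0.02,0,0,0],[0,0,0.03,0,0,0],[0,0,0.03,0,0,0],[0,0,0.03,0,0,0],[0,0,0.03,0,0,0],[0,0,0.03,0,0,0],[-0.02,0,0.03,0,0,0],[-0.02,0,0.03,0,0,0],[-0.02,0,0.03,0,0,0],[-0.02,0,0.03,0,0,0],[-0.02,0,0.01,0,0,0],[0,0,0,0,0,0]]]' 1
python3 - <<'E'
from h import *
im,d,i=tops(things=('cup1',))
E
python3 -m handwheel '[[[0,-0.033,0,0,0,0],[0,-0.033,0,0,0,0],[0,-0.033,0,0,0,0],[0,-0.033,0,0,0,0],[0,-0.033,0,0,0,0],[0,-0.033,0,0,0,0],[0,-0.033,0,0,0,0],[0,-0.033,0,0,0,0],[0,-0.033,0,0,0,0],[0,-0.033,0,0,0,0],[0,-0.033,0,0,0,0],[0,-0.033,0,0,0,0],[0,-0.033,0,0,0,0],[0,-0.033,0,0,0,0],[0,-0.033,0,0,0,0],[0,-0.033,0,0,0,0],[-0.01,-0.033,0,0,0,0],[-0.01,-0.033,0,0,0,0],[-0.01,-0.033,0,0,0,0],[-0.01,-0.025,0,0,0,0]]]' 1
```

```text
time: 28.63
tool_pos: [0.4287, 0.3519, 0.3905]
tool_rot: [-0.003, 1.0, 0.002, 0.004]
contact_force: [0.8, 0.4, 1.6]
gripper_width: 0.999
grasp_force: 0.0
tcp [0.4297 0.3515 0.3876] t 28.6833
cup1 0.84 [182.  72.  74.  68.] bgr 196 227 234 circ 0.5229 0.4612 33.3 box mid [0.5226 0.4608 0.1118] ext [0.064 0.064 0.006] 3701
cup1 0.69 [290.  66.  64.  65.] bgr 244 254 254 circ 0.53 0.3522 33.0 box mid [0.5293 0.3521 0.112 ] ext [0.064 0.064 0.006] 3386
time: 30.4
tool_pos: [0.389, -0.3037, 0.3812]
tool_rot: [-0.001, 1.0, -0.0, -0.001]
contact_force: [0.5, -0.1, -1.0]
gripper_width: 1.0
grasp_force: 0.0
```

```bash
python3 -m handwheel '[[[0.006,-0.0007,-0.03,0,0,0],[0,0,-0.03,0,0,0],[0,0,-0.03,0,0,0],[0,0,-0.03,0,0,0],[0,0,-0.03,0,0,0],[0,0,-0.03,0,0,0],[0,0,0,0,0,0],[0,0,0,0,0,0],[0,0,0,0,0,0]]]' 1
python3 - <<'E'
from h import *
tops(things=('filter1',))
E
```

```text
time: 31.15
tool_pos: [0.3965, -0.3024, 0.2046]
tool_rot: [0.0, 1.0, 0.0, 0.0]
contact_force: [0.8, 0.1, 1.0]
gripper_width: 1.004
grasp_force: 0.0
tcp [ 0.397  -0.3028  0.2058] t 31.2
filter1 0.95 [472.   0. 123. 104.] bgr 178 189 179 circ 0.5326 -0.4648 32.9 box mid [ 0.53   -0.4641  0.0573] ext [0.056 0.061 0.005] 10006
filter1 0.91 [385. 144. 110.  96.] bgr 196 194 184 circ 0.4206 -0.3998 32.5 box mid [ 0.4206 -0.3997  0.0575] ext [0.06  0.06  0.004] 7892
filter1 0.7 [269. 166.  93. 102.] bgr 188 194 184 circ 0.3954 -0.301 32.2 box mid [ 0.396  -0.3009  0.0575] ext [0.06  0.06  0.004] 7244
```

```bash
python3 -m handwheel '[[[-0.001,0.0018,-0.03,0,0,0],[0,0,-0.03,0,0,0],[0,0,-0.03,0,0,0],[0,0,-0.03,0,0,0],[0,0,-0.03,0,0,0],[0,0,-0.03,0,0,0],[0,0,-0.013,0,0,0],[0,0,0,0,0,0],[0,0,0,0,0,0]]]' 1
python3 -m handwheel '[[[0,0,0,0,0,0],[0,0,0,0,0,0],[0,0,0,0,0,0],[0,0,0,0,0,0],[0,0,0,0,0,0]]]' 0
```

```text
time: 32.0
tool_pos: [0.396, -0.3007, 0.0118]
tool_rot: [0.001, 1.0, 0.001, 0.0]
contact_force: [0.3, 0.7, 0.5]
gripper_width: 1.003
grasp_force: 0.0
time: 32.42
tool_pos: [0.397, -0.3016, 0.014]
tool_rot: [0.002, 1.0, 0.001, 0.002]
contact_force: [-1.3, 1.5, 6.9]
gripper_width: 0.71
grasp_force: 62.9
```

```bash
python3 -m handwheel '[[[0,0,0.02,0,0,0],[0,0,0.03,0,0,0],[0,0,0.03,0,0,0],[0,0,0.03,0,0,0],[0,0,0.03,0,0,0],[0,0,0.03,0,0,0],[0,0,0.03,0,0,0],[0,0,0.03,0,0,0],[0.01,0.01,0.03,0,0,0],[0.01,0.02,0.03,0,0,0],[0.01,0.03,0.03,0,0,0],[0.005,0.03,0.03,0,0,0],[0,0.033,0,0,0,0],[0,0.033,0,0,0,0],[0,0.033,0,0,0,0],[0,0.033,0,0,0,0],[0,0.033,0,0,0,0],[0,0.033,0,0,0,0],[0,0.033,0,0,0,0],[0,0.033,0,0,0,0]]]' 0
python3 -m handwheel '[[[0,0.033,0,0,0,0],[0,0.033,0,0,0,0],[0,0.033,0,0,0,0],[0,0.033,0,0,0,0],[0,0.033,0,0,0,0],[0,0.033,0,0,0,0],[0.01,0.033,0,0,0,0],[0.01,0.033,0,0,0,0],[0.01,0.033,0,0,0,0],[0.01,0.033,0,0,0,0],[0.02,0.033,0,0,0,0],[0.01,0.028,0,0,0,0],[0.01,0.02,0,0,0,0],[0.01,0,0,0,0,0],[0,0,-0.03,0,0,0],[0,0,-0.03,0,0,0],[0,0,0,0,0,0],[0,0,0,0,0,0]]]' 0
python3 - <<'E'
from h import *
im,d,i=tops();cv2.imwrite('pics/w5.png',im)
E
```

```text
time: 34.08
tool_pos: [0.4291, 0.0536, 0.3601]
tool_rot: [0.0, 1.0, 0.001, 0.001]
contact_force: [0.7, 0.3, -1.4]
gripper_width: 0.709
grasp_force: 65.8
time: 35.58
tool_pos: [0.5189, 0.4618, 0.2968]
tool_rot: [0.001, 1.0, 0.0, -0.002]
contact_force: [0.3, 0.7, -1.9]
gripper_width: 0.708
grasp_force: 65.8
tcp [0.5198 0.4625 0.2997] t 35.6333
cup1 0.91 [279. 163.  81.  71.] bgr 239 252 254 circ 0.5242 0.4611 33.3 box mid [0.5299 0.4611 0.1115] ext [0.051 0.064 0.006] 4289
cup1 0.8 [395. 156.  91.  86.] bgr 119 142 149 circ 0.5298 0.3527 33.0 box mid [0.5301 0.353  0.1114] ext [0.064 0.064 0.006] 5648
filter1 0.87 [212. 227. 212. 227.] bgr 221 231 224 circ 0.5176 0.4624 32.5 box mid [0.5249 0.4623 0.3396] ext [0.048 0.059 0.005] 36835
```

View pics/w5.png

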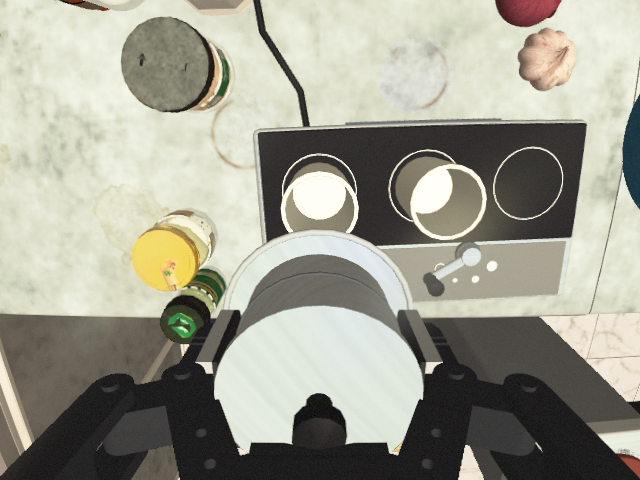

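```bash
python3 -m handwheel '[[[0.0055,-0.0013,-0.02,0,0,0],[0,0,-0.03,0,0,0],[0,0,-0.03,0,0,0],[0,0,-0.03,0,0,0],[0,0,-0.03,0,0,0],[0,0,-0.015,0,0,0],[0,0,0,0,0,0],[0,0,0,0,0,0],[0,0,0,0,0,0]]]' 0
cat >> h.py <<'E'
def held():
    # flange + lid circle of the filter in hand, cup rim below
    c='wrist';info=camera_info(c);im,d=grab_frame(c);s=state();t=s['tool_pos'];print('tcp',np.round(t,4))
    P,r,cc=cloud(c,d,(d>0),info);q=P-t
    k=(abs(q[:,0])<.05)&(abs(q[:,1])<.045)
    for n,lo,hi in [('lid',.04,.05),('flange',-.009,-.001)]:
        m=k&(q[:,2]>lo)&(q[:,2]<hi);A=P[m]
        if m.sum()>50:
            (x,y),R=cv2.minEnclosingCircle(A[:,:2].astype(np.float32)*1000);print(n,m.sum(),round(x/1000,4),round(y/1000,4),round(R,1),'z',np.median(A[:,2]).round(4))
    return im,d,info,P
E
python3 - <<'E'
from h import *
im,d,i,P=held();cv2.imwrite('pics/w6.png',im)
E
```

```text
time: 36.48
tool_pos: [0.5268, 0.4629, 0.1474]
tool_rot: [-0.002, 1.0, 0.001, 0.002]
contact_force: [0.3, -0.5, -1.2]
gripper_width: 0.706
grasp_force: 65.8
tcp [0.5269 0.4629 0.1477]
lid 24224 0.5338 0.463 45.0 z 0.1909
flange 6553 0.5321 0.4635 39.2 z 0.1414
```

View pics/w6.png

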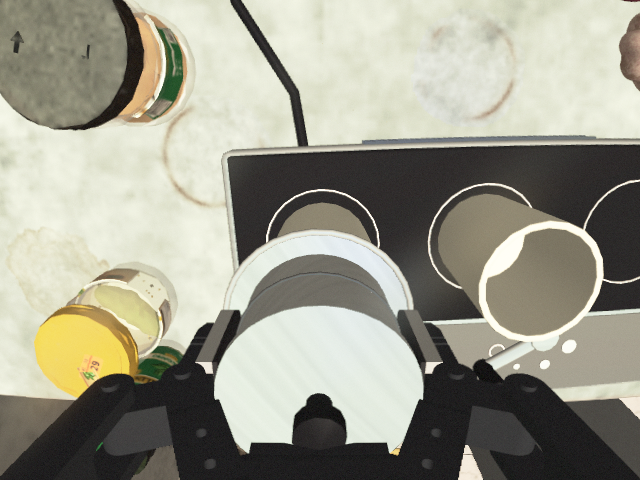

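```bash
python3 -m handwheel '[[[-0.0015,-0.0017,-0.006,0,0,0],[0,0,-0.003,0,0,0],[0,0,0,0,0,0],[0,0,0,0,0,0]]]' 0
cat >> h.py <<'E'
def flange():
    im,d,i,P=held();t=state()['tool_pos'];q=P-t;m=(abs(q[:,0])<.05)&(abs(q[:,1])<.045)&(q[:,2]>-.011)&(q[:,2]<-.001)&(q[:,0]>.005)
    A=P[m];b=np.round(A[:,1]/.002).astype(int);E=np.array([A[b==k][np.argmax(A[b==k][:,0])] for k in np.unique(b) if (b==k).sum()>5])
    E=E[abs(E[:,1]-t[1])<.03];from scipy.optimize import least_squares
    s=least_squares(lambda v:np.hypot(E[:,0]-v[0],E[:,1]-v[1])-.039,[t[0],t[1]],loss='soft_l1',f_scale=.001);print('flange fit',s.x.round(4),np.abs(s.fun).mean().round(4),len(E))
E
python3 - <<'E'
from h import *
flange()
E
```

```text
time: 36.87
tool_pos: [0.5235, 0.4599, 0.1344]
tool_rot: [0.0, 1.0, 0.001, -0.0]
contact_force: [0.1, -0.3, -1.6]
gripper_width: 0.708
grasp_force: 65.8
tcp [0.5236 0.46   0.1346]
lid 24213 0.5304 0.4599 44.9 z 0.178
flange 6546 0.5288 0.4608 39.2 z 0.1284
flange fit [0.5231 0.4605] 0.0001 31
```

```bash
python3 -m handwheel '[[[0,0.0005,-0.005,0,0,0],[0,0,-0.004,0,0,0],[0,0,-0.001,0,0,0],[0,0,0,0,0,0],[0,0,0,0,0,0]]]' 0
```

```text
time: 37.33
tool_pos: [0.5236, 0.4604, 0.1242]
tool_rot: [0.0, 1.0, 0.001, -0.0]
contact_force: [-0.5, 0.8, -2.0]
gripper_width: 0.708
grasp_force: 65.8
```

```bash
python3 -m handwheel '[[[0,0.0005,-0.0015,0,0,0],[0,0,0,0,0,0],[0,0,0,0,0,0]]]' 0
python3 - <<'E'
from h import *
flange()
E
```

```text
time: 37.58
tool_pos: [0.5237, 0.4611, 0.1232]
tool_rot: [-0.0, 1.0, 0.001, 0.0]
contact_force: [0.2, -0.5, -2.2]
gripper_width: 0.709
grasp_force: 65.8
tcp [0.5237 0.4611 0.1232]
lid 24238 0.5312 0.4611 44.9 z 0.1667
flange 6527 0.529 0.4618 39.3 z 0.1171
flange fit [0.5234 0.4617] 0.0001 31
```

```bash
python3 -m handwheel '[[[0,-0.0003,-0.0015,0,0,0],[0,0,0,0,0,0],[0,0,0,0,0,0]]]' 0
```

```text
time: 37.88
tool_pos: [0.5241, 0.4611, 0.1229]
tool_rot: [-0.0, 1.0, 0.001, 0.001]
contact_force: [-0.8, -0.4, 4.0]
gripper_width: 0.711
grasp_force: 65.1
```

Contact. Release, lift, look.

```bash
python3 -m handwheel '[[[0,0,0,0,0,0],[0,0,0,0,0,0],[0,0,0,0,0,0],[0,0,0,0,0,0],[0,0,0.01,0,0,0],[0,0,0.02,0,0,0],[0,0,0.03,0,0,0],[0,0,0.03,0,0,0],[0,0,0.03,0,0,0],[0,0,0.03,0,0,0],[0,0,0.03,0,0,0],[-0.02,0,0.03,0,0,0],[-0.02,0,0.03,0,0,0],[-0.02,0,0.03,0,0,0],[-0.02,0,0.01,0,0,0],[-0.02,0,0,0,0,0],[0,0,0,0,0,0]]]' 1
python3 - <<'E'
from h import *
im,d,i=tops()
E
python3 -m handwheel '[[[0,-0.033,0,0,0,0],[0,-0.033,0,0,0,0],[0,-0.033,0,0,0,0],[0,-0.033,0,0,0,0],[0,-0.033,0,0,0,0],[0,-0.033,0,0,0,0],[0,-0.033,0,0,0,0],[0,-0.033,0,0,0,0],[0,-0.033,0,0,0,0],[0,-0.033,0,0,0,0],[0,-0.033,0,0,0,0],[0,-0.033,0,0,0,0],[0,-0.033,0,0,0,0],[0,-0.033,0,0,0,0],[0,-0.033,0,0,0,0],[0,-0.033,0,0,0,0],[0,-0.033,0,0,0,0],[0,-0.033,0,0,0,0],[0,-0.033,0,0,0,0],[0,-0.033,0,0,0,0]]]' 1
```

```text
time: 39.3
tool_pos: [0.4212, 0.4614, 0.4056]
tool_rot: [-0.002, 1.0, 0.002, 0.002]
contact_force: [0.0, 0.1, -0.2]
gripper_width: 0.996
grasp_force: 0.0
tcp [0.4225 0.4611 0.404 ] t 39.35
cup1 0.74 [383.  58.  74.  67.] bgr 187 220 228 circ 0.5299 0.3525 33.0 box mid [0.5297 0.3528 0.1119] ext [0.064 0.063 0.006] 3610
filter1 0.88 [280.  54.  79.  83.] bgr 233 233 225 circ 0.5226 0.4618 32.3 box mid [0.5227 0.4617 0.1666] ext [0.06  0.06  0.004] 5006
filter1 0.58 [262.   3. 287. 207.] bgr 56 58 60 circ 0.4925 0.35 196.4 box mid [0.4942 0.351  0.0321] ext [0.196 0.334 0.006] 34837
time: 41.12
tool_pos: [0.4233, -0.2018, 0.4009]
tool_rot: [-0.0, 1.0, -0.0, -0.001]
contact_force: [1.0, -0.3, 0.7]
gripper_width: 0.998
grasp_force: 0.0
```

```bash
python3 -m handwheel '[[[-0.003,-0.033,-0.02,0,0,0],[0,-0.033,-0.03,0,0,0],[0,-0.033,-0.03,0,0,0],[0,-0.033,-0.03,0,0,0],[0,-0.033,-0.03,0,0,0],[0,-0.033,-0.03,0,0,0],[0,0,-0.03,0,0,0],[0,0,0,0,0,0],[0,0,0,0,0,0],[0,0,0,0,0,0]]]' 1
python3 - <<'E'
from h import *
im,d,i=tops()
E
```

```text
time: 41.95
tool_pos: [0.4211, -0.3868, 0.2129]
tool_rot: [0.0, 1.0, 0.001, 0.0]
contact_force: [-0.8, 0.6, 0.9]
gripper_width: 1.003
grasp_force: 0.0
tcp [ 0.4216 -0.387   0.2141] t 42.0
cup1 0.72 [622. 136.  16.  54.] bgr 12 44 95 circ 0.4623 -0.6759 16.4 box mid [ 0.4634 -0.6741  0.0198] ext [0.029 0.009 0.007] 716
cup1 0.61 [560.   4.  80.  88.] bgr 51 21 46 circ 0.558 -0.6087 29.1 box mid [ 0.5572 -0.6006  0.0775] ext [0.054 0.02  0.007] 5735
filter1 0.95 [288. 168.  92. 100.] bgr 180 185 175 circ 0.4201 -0.4002 32.4 box mid [ 0.4205 -0.4     0.0576] ext [0.061 0.06  0.004] 7100
filter1 0.61 [368.  26. 109. 105.] bgr 185 183 174 circ 0.5324 -0.465 32.2 box mid [ 0.5324 -0.4647  0.0577] ext [0.06  0.06  0.004] 8790
```

```bash
python3 -m handwheel '[[[-0.001,-0.013,-0.03,0,0,0],[0,0,-0.03,0,0,0],[0,0,-0.03,0,0,0],[0,0,-0.03,0,0,0],[0,0,-0.03,0,0,0],[0,0,-0.03,0,0,0],[0,0,-0.021,0,0,0],[0,0,0,0,0,0],[0,0,0,0,0,0]]]' 1
python3 -m handwheel '[[[0,0,0,0,0,0],[0,0,0,0,0,0],[0,0,0,0,0,0],[0,0,0,0,0,0],[0,0,0,0,0,0]]]' 0
```

```text
time: 42.85
tool_pos: [0.42, -0.3991, 0.011]
tool_rot: [-0.0, 1.0, 0.001, -0.0]
contact_force: [0.5, -1.2, 0.3]
gripper_width: 1.006
grasp_force: 0.0
time: 43.27
tool_pos: [0.4215, -0.4013, 0.0143]
tool_rot: [0.002, 1.0, 0.001, 0.002]
contact_force: [0.1, 2.0, 5.5]
gripper_width: 0.711
grasp_force: 63.3
```

```bash
python3 -m handwheel '[[[0,0,0.02,0,0,0],[0,0,0.03,0,0,0],[0,0,0.03,0,0,0],[0,0,0.03,0,0,0],[0,0,0.03,0,0,0],[0,0,0.03,0,0,0],[0,0,0.03,0,0,0],[0,0.01,0.03,0,0,0],[0,0.02,0.03,0,0,0],[0,0.03,0.03,0,0,0],[0.005,0.03,0.03,0,0,0],[0.005,0.033,0.03,0,0,0],[0,0.033,0,0,0,0],[0,0.033,0,0,0,0],[0,0.033,0,0,0,0],[0,0.033,0,0,0,0],[0,0.033,0,0,0,0],[0,0.033,0,0,0,0],[0,0.033,0,0,0,0],[0,0.033,0,0,0,0]]]' 0
python3 -m handwheel '[[[0,0.033,0,0,0,0],[0,0.033,0,0,0,0],[0,0.033,0,0,0,0],[0,0.033,0,0,0,0],[0,0.033,0,0,0,0],[0,0.033,0,0,0,0],[0,0.033,0,0,0,0],[0.01,0.033,0,0,0,0],[0.02,0.033,0,0,0,0],[0.02,0.033,0,0,0,0],[0.02,0.033,0,0,0,0],[0.02,0,0,0,0,0],[0.01,0,0,0,0,0],[0,0,-0.02,0,0,0],[0,0,-0.03,0,0,0],[0,0,-0.02,0,0,0],[0,0,0,0,0,0],[0,0,0,0,0,0]]]' 0
python3 - <<'E'
from h import *
im,d,i=tops();flange()
E
```

```text
time: 44.93
tool_pos: [0.4287, -0.0145, 0.3588]
tool_rot: [0.0, 1.0, 0.001, 0.002]
contact_force: [0.8, -0.1, -1.4]
gripper_width: 0.71
grasp_force: 65.5
time: 46.43
tool_pos: [0.5286, 0.346, 0.2869]
tool_rot: [0.0, 1.0, 0.0, -0.001]
contact_force: [-0.2, -0.4, 0.1]
gripper_width: 0.71
grasp_force: 65.6
tcp [0.5294 0.3465 0.2889] t 46.4833
cup1 0.88 [270. 165.  79.  74.] bgr 243 253 254 circ 0.5343 0.352 34.5 box mid [0.5392 0.3524 0.1119] ext [0.046 0.064 0.006] 4040
cup1 0.86 [191. 176.  47.  47.] bgr 118 138 146 circ 0.5376 0.4377 16.0 box mid [0.5378 0.434  0.1023] ext [0.026 0.023 0.03 ] 857
filter1 0.98 [108. 177. 120. 110.] bgr 220 232 224 circ 0.523 0.4617 32.7 box mid [0.523  0.4611 0.1659] ext [0.06  0.06  0.005] 9316
filter1 0.96 [214. 228. 210. 225.] bgr 222 232 225 circ 0.5276 0.3465 32.5 box mid [0.5346 0.3463 0.3296] ext [0.048 0.059 0.005] 37363
tcp [0.5301 0.3472 0.2903]
lid 24411 0.5393 0.3468 44.6 z 0.334
flange 6533 0.5357 0.3484 39.4 z 0.2844
flange fit [0.53  0.348] 0.0001 30
```

```bash
python3 -m handwheel '[[[0,0.0045,-0.02,0,0,0],[0,0,-0.03,0,0,0],[0,0,-0.03,0,0,0],[0,0,-0.03,0,0,0],[0,0,-0.03,0,0,0],[0,0,-0.012,0,0,0],[0,0,0,0,0,0],[0,0,0,0,0,0],[0,0,0,0,0,0]]]' 0
python3 - <<'E'
from h import *
flange()
E
```

```text
time: 47.38
tool_pos: [0.531, 0.3523, 0.1384]
tool_rot: [-0.001, 1.0, 0.001, 0.002]
contact_force: [0.6, 0.5, -1.1]
gripper_width: 0.709
grasp_force: 65.6
tcp [0.5311 0.3524 0.1386]
lid 24370 0.5378 0.3523 44.9 z 0.182
flange 6551 0.5366 0.3534 39.3 z 0.1324
flange fit [0.5309 0.3533] 0.0001 31
```

```bash
python3 -m handwheel '[[[-0.001,-0.0007,-0.005,0,0,0],[0,0,-0.005,0,0,0],[0,0,-0.004,0,0,0],[0,0,-0.0015,0,0,0],[0,0,0,0,0,0],[0,0,0,0,0,0]]]' 0
```

```text
time: 47.93
tool_pos: [0.5296, 0.3511, 0.123]
tool_rot: [-0.0, 1.0, 0.001, 0.002]
contact_force: [-2.8, -2.3, 10.5]
gripper_width: 0.71
grasp_force: 64.2
```

```bash
python3 -m handwheel '[[[0,0.0005,0.001,0,0,0],[0,0,0,0,0,0]]]' 0
python3 -m handwheel '[[[0,0,0,0,0,0],[0,0,0,0,0,0],[0,0,0,0,0,0],[0,0,0,0,0,0],[0,0,0.01,0,0,0],[0,0,0.02,0,0,0],[0,0,0.03,0,0,0],[0,0,0.03,0,0,0],[0,0,0.03,0,0,0],[0,0,0.03,0,0,0],[0,0,0.03,0,0,0],[-0.02,0,0.03,0,0,0],[-0.02,0,0.03,0,0,0],[-0.02,0,0.03,0,0,0],[-0.02,0,0,0,0,0],[-0.02,0,0,0,0,0],[0,0,0,0,0,0],[0,0,0,0,0,0]]]' 1
python3 - <<'E'
from h import *
im,d,i=tops();cv2.imwrite('pics/w7.png',im)
for t in ['knob','pivot']:
  for m in pinpoint('wrist',t)[:1]: print(t,m['conf'],m['position'],pt('wrist',*m['position'],z=.056,info=i))
E
```

```text
time: 48.1
tool_pos: [0.5292, 0.3514, 0.123]
tool_rot: [-0.0, 1.0, 0.001, 0.001]
contact_force: [-2.9, -1.3, 7.4]
gripper_width: 0.711
grasp_force: 64.6
time: 49.6
tool_pos: [0.4276, 0.3514, 0.3917]
tool_rot: [-0.0, 1.0, 0.001, 0.001]
contact_force: [-0.1, -0.7, -0.5]
gripper_width: 1.001
grasp_force: 0.0
tcp [0.4282 0.3512 0.3909] t 49.65
cup1 0.48 [245.  89.   9.  37.] bgr 124 147 154 circ 0.5176 0.4317 11.0 box mid [0.5173 0.4317 0.0662] ext [0.021 0.003 0.006] 119
filter1 0.81 [279.  53.  82.  87.] bgr 234 233 226 circ 0.5282 0.3524 32.4 box mid [0.5284 0.3521 0.1666] ext [0.06  0.06  0.004] 5356
filter1 0.81 [157.  60.  93.  85.] bgr 224 233 225 circ 0.5224 0.4616 32.4 box mid [0.5225 0.4612 0.1666] ext [0.06  0.06  0.004] 5873
knob 0.63 [327.2, 184.8] [0.42891357 0.34156694 0.056     ]
pivot 0.63 [361.6, 161.3] [0.45720499 0.30099523 0.056     ]
```

View pics/w7.png

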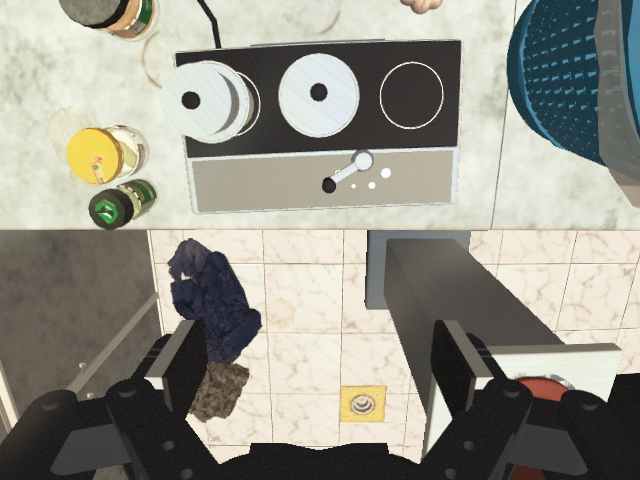

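```bash
python3 -m handwheel '[[[0,0,0,0,0,7.16],[0,0,0,0,0,7.16],[0,0,0,0,0,7.16],[0,0,0,0,0,7.16],[0,0,0,0,0,7.16],[0,0,0,0,0,7.16],[0,0,0,0,0,7.16],[0,0,0,0,0,7.16],[0,0,0,0,0,7.16],[0,0,0,0,0,7.16],[0,0,0,0,0,7.16],[0,0,0,0,0,7.16],[0,0,0,0,0,7.16],[0,0,0,0,0,7.16],[0,0,0,0,0,7.16],[0,0,0,0,0,7.16],[0,0,0,0,0,7.16],[0,0,0,0,0,7.16],[0,0,0,0,0,7.16],[0,0,0,0,0,7.16]]]' 0.4
python3 -m handwheel '[[[0,0,0,0,0,7.16],[0,0,0,0,0,7.16],[0,0,0,0,0,7.16],[0,0,0,0,0,7.16],[0,0,0,0,0,7.16],[0.005,-0.01,-0.03,0,0,1],[0,0,-0.03,0,0,0],[0,0,-0.03,0,0,0],[0,0,-0.03,0,0,0],[0,0,0,0,0,0],[0,0,0,0,0,0],[0,0,0,0,0,0]]]' 0.4
cat >> h.py <<'E'
def knob():
    c='wrist';info=camera_info(c);im,d=grab_frame(c);print('tcp',np.round(state()['tool_pos'],4),state()['joint_pos'].round(2) if hasattr(state()['joint_pos'],'round') else state()['joint_pos'])
    for t in ['knob','pivot']:
        for m in pinpoint(c,t)[:1]: print(t,m['conf'],m['position'],pt(c,*m['position'],z=.056,info=info))
    P,r,cc=cloud(c,d,d>0,info);k=(P[:,2]>.065)&(P[:,2]<.076)&(P[:,0]<.48)&(P[:,0]>.38)&(P[:,1]<.38)&(P[:,1]>.22);h=P[k]
    if len(h): print(k.sum(),np.percentile(h,[2,50,98],axis=0).round(4),im[r[k],cc[k]].mean(0))
    return im
E
python3 - <<'E'
from h import *
cv2.imwrite('pics/w8.png',knob())
E
```

```text
time: 51.52
tool_pos: [0.4288, 0.3511, 0.39]
tool_rot: [-0.0, 0.312, 0.95, -0.0]
contact_force: [-0.3, -0.7, 0.1]
gripper_width: 0.401
grasp_force: 0.0
time: 52.52
tool_pos: [0.4341, 0.3416, 0.2724]
tool_rot: [0.001, -0.0, 1.0, 0.001]
contact_force: [0.1, 0.4, 0.3]
gripper_width: 0.401
grasp_force: 0.0
tcp [0.4344 0.3418 0.2734] [ 0.53 -0.14  1.73 -0.    1.55 -1.04]
knob 0.56 [317.5, 200.2] [0.42886064 0.34127408 0.056     ]
pivot 0.83 [267.2, 229.1] [0.45640317 0.29418598 0.056     ]
279 [[0.4213 0.3329 0.0663]
 [0.4284 0.34   0.0687]
 [0.4361 0.3479 0.0708]] [44.84587814 45.71684588 48.32258065]
```

View pics/w8.png

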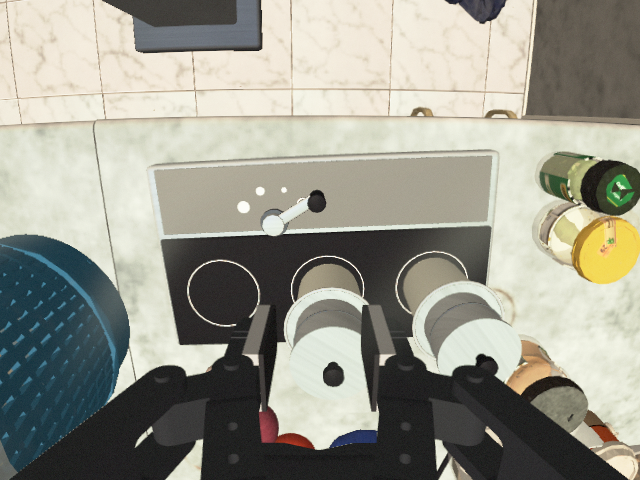

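```bash
python3 - <<'E'
from h import *
im=cv2.imread('pics/w8.png')
g=cv2.cvtColor(im,cv2.COLOR_BGR2GRAY)[165:230,225:330];n,l,st,ce=cv2.connectedComponentsWithStats((g>215).astype(np.uint8))
for s,c in zip(st[1:],ce[1:]):
    if s[4]>6:
        p=pt('wrist',c[0]+225,c[1]+165,z=.033);v=p[:2]-[.4575,.2970];print(s[4],c+[225,165],p.round(4),'r',np.hypot(*v).round(4),'q',((np.degrees(np.arctan2(v[1],v[0]))-122.6)%360*np.pi/180).round(3))
E
python3 -m handwheel '[[[-0.0025,-0.001,-0.03,0,0,0],[0,0,-0.03,0,0,0],[0,0,-0.03,0,0,0],[0,0,-0.03,0,0,0],[0,0,-0.03,0,0,0],[0,0,-0.03,0,0,0],[0,0,-0.025,0,0,0],[0,0,0,0,0,0],[0,0,-0.02,0,0,0],[0,0,0,0,0,0],[0,0,0,0,0,0]]]' 0.4
```

```text
61 [259.6557377  190.68852459] [0.4254 0.2857 0.033 ] r 0.034 q 1.339
26 [283.53846154 189.46153846] [0.4242 0.309  0.033 ] r 0.0354 q 0.656
301 [294.62458472 209.8538206 ] [0.4445 0.3194 0.033 ] r 0.0259 q 6.241
120 [243.025 206.65 ] [0.4412 0.2686 0.033 ] r 0.0327 q 2.052
249 [272.55823293 223.10843373] [0.458  0.2972 0.033 ] r 0.0005 q 4.561
44 [315.22727273 228.77272727] [0.4638 0.3397 0.033 ] r 0.0431 q 5.567
time: 53.58
tool_pos: [0.4314, 0.3407, 0.0471]
tool_rot: [0.0, -0.001, 1.0, 0.0]
contact_force: [1.3, -0.6, 0.9]
gripper_width: 0.401
grasp_force: 0.0
```

```bash
python3 -m handwheel '[[[0,0,0,0,0,0],[0,0,0,0,0,0],[0,0,0,0,0,0],[0,0,0,0,0,0],[0,0,0,0,0,0],[0,0,0,0,0,0]]]' 0
python3 -m handwheel '[[[-0.0069,-0.0053,0,0,0,0],[-0.0059,-0.0064,0,0,0,0],[-0.0047,-0.0074,0,0,0,0],[-0.0033,-0.008,0,0,0,0],[-0.0019,-0.0086,0,0,0,0],[0,0,0,0,0,0]]]' 0
python3 -m handwheel '[[[-0.0003,-0.0087,0,0,0,0],[0.0011,-0.0086,0,0,0,0],[0.0027,-0.0085,0,0,0,0],[0,0,0,0,0,0],[0,0,0,0,0,0],[0,0,0,0,0,0]]]' 0
```

```text
time: 54.08
tool_pos: [0.4322, 0.3399, 0.0483]
tool_rot: [0.001, -0.001, 1.0, -0.0]
contact_force: [-0.7, -5.2, 5.0]
gripper_width: 0.16
grasp_force: 58.4
time: 54.58
tool_pos: [0.4068, 0.3063, 0.0482]
tool_rot: [-0.001, -0.001, 1.0, 0.002]
contact_force: [-8.9, 4.8, 8.7]
gripper_width: 0.157
grasp_force: 60.5
time: 55.08
tool_pos: [0.4111, 0.2803, 0.048]
tool_rot: [-0.0, -0.001, 1.0, 0.002]
contact_force: [-5.4, 3.3, 7.2]
gripper_width: 0.161
grasp_force: 60.1
```

```bash
python3 -m handwheel '[[[0,0,0,0,0,0],[0,0,0,0,0,0],[0,0,0,0,0,0],[0,0,0,0,0,0],[0,0,0.02,0,0,0],[0,0,0.03,0,0,0],[0,0,0.03,0,0,0],[0,0,0.03,0,0,0],[0,0,0.03,0,0,0],[0,0,0.03,0,0,0],[0,0,0.03,0,0,0],[0,0,0.03,0,0,0],[0,0,0,0,0,0],[0,0,0,0,0,0]]]' 0.4
python3 - <<'E'
from h import *
im=knob();cv2.imwrite('pics/w9.png',im[120:420,100:500])
E
```

```text
time: 56.25
tool_pos: [0.4126, 0.2791, 0.2781]
tool_rot: [0.002, -0.001, 1.0, 0.001]
contact_force: [0.2, -0.2, -0.9]
gripper_width: 0.4
grasp_force: 0.0
tcp [0.4117 0.2787 0.2758] [ 0.45 -0.28  1.85 -0.    1.58 -1.13]
knob 0.69 [321.4, 202.6] [0.41141531 0.28267049 0.056     ]
pivot 0.9 [334.1, 250.0] [0.45811482 0.29515203 0.056     ]
266 [[0.4011 0.2732 0.0665]
 [0.4083 0.2804 0.0687]
 [0.4163 0.2885 0.0708]] [43.56390977 44.58646617 47.05639098]
```

View pics/w9.png

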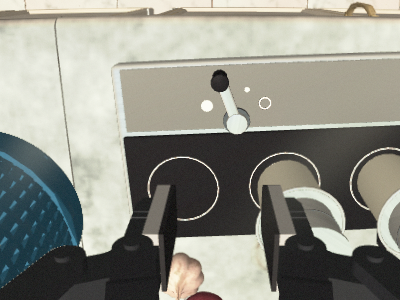

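```bash
python3 -m handwheel '[[[0,0,0.03,0,0,0],[0,0,0.03,0,0,0],[-0.01,0,0.03,0,0,0],[-0.01,0,0.03,0,0,0],[-0.01,0,0.02,0,0,0],[0,0.02,0,0,0,0],[0,0.02,0,0,0,0],[0,0.02,0,0,0,0],[0,0,0,0,0,0],[0,0,0,0,0,0]]]' 0.4
python3 - <<'E'
from h import *
im,d,i=tops();knob();cv2.imwrite('pics/w10.png',im)
E
```

```text
time: 57.23
tool_pos: [0.3811, 0.3389, 0.4132]
tool_rot: [-0.002, -0.001, 1.0, -0.001]
contact_force: [-0.2, -0.5, 0.3]
gripper_width: 0.397
grasp_force: 0.0
tcp [0.3813 0.3384 0.4137] t 57.2833
cup1 0.92 [383. 264.  44.  35.] bgr 129 151 158 circ 0.5041 0.4496 23.1 box mid [0.5024 0.4487 0.0993] ext [0.024 0.039 0.012] 781
cup1 0.92 [307. 265.  44.  25.] bgr 120 141 150 circ 0.499 0.3519 21.3 box mid [0.4971 0.3517 0.1024] ext [0.014 0.04  0.029] 622
filter1 0.95 [386. 277.  73.  76.] bgr 214 227 220 circ 0.5218 0.4622 33.0 box mid [0.5217 0.462  0.1661] ext [0.061 0.06  0.005] 3807
filter1 0.89 [295. 283.  68.  74.] bgr 218 230 223 circ 0.5279 0.3529 32.5 box mid [0.5274 0.3522 0.1663] ext [0.061 0.06  0.005] 3874
tcp [0.3816 0.338  0.415 ] [ 0.58 -0.26  1.61 -0.    1.8  -0.99]
knob 0.89 [277.0, 201.7] [0.40707902 0.2849433  0.056     ]
pivot 0.65 [287.7, 235.6] [0.45240686 0.29767638 0.056     ]
138 [[0.4014 0.2736 0.0661]
 [0.4086 0.2812 0.0688]
 [0.4163 0.2885 0.0704]] [45.36231884 46.26086957 49.15942029]
```

View pics/w10.png

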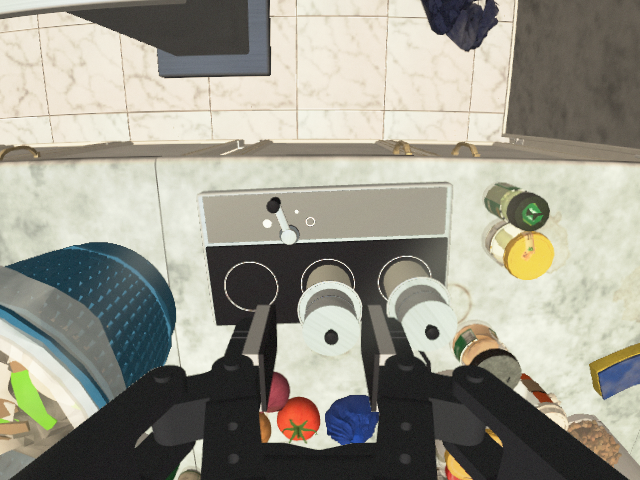

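```bash
python3 -c "
from plant import job_done
print(job_done())"
```

```text
the job is handed in; nothing more can be done
None
```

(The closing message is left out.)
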